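# Clamp the brass plate and poise the centre punch over it

### The job

The brass plate lies loaded in the marking-out jig: swing the jig's clamp arm fully down onto it. Then draw the centre punch (the plain stout steel bar, the longest of the three tools) out of the leaning rack, turn it upright with its point down, and finish still holding it, at rest, with the point over the middle of the round boss on the plate and about 4 cm above it, touching nothing but the gripper. Leave the clamp down, the plate in its nest and everything else where it is.

Things in the scene. Friction and masses are not known exactly. Their poses are not given: they have to be found in the camera images.
- clamp (a joint): hinge of the jig's clamp arm, rad: 0 = fully down on the plate (a stop), grows as the arm swings up; starts between 0.6 and 1.1. The hinge is stiff (about 0.3 N m), the arm stays where it is left and needs some 2 to 4 N at the ball
- clamp_hinge (a point): point on the level hinge axis of the clamp arm, 50 mm above the bench, over one rear corner of the jig. The jig is fixed: a base 200 x 170 x 15 mm with a steel nest for the plate. Its z axis is the arm's normal, its x axis runs from the ball to the hinge
- clamp_ball (a point): centre of the black ball, 28 mm in diameter, at the free end of the clamp arm, 155 mm from the hinge. The arm is a flat steel bar 20 mm wide, 10 mm thick; down, it points to the robot side of the jig and lies level, ball centre 50 mm above the bench; closing, the ball moves on an arc towards the robot and down
- boss (a point): centre of the top of the round boss (26 mm in diameter, 4 mm high, a dark dot in the middle) on the brass plate. The plate is 70 x 120 x 12 mm, loose in its nest, and lies level; the boss top is 31 mm above the bench. The boss stands 74 mm to the robot's right of the clamp arm's centre line, 80 mm towards the ball from the hinge
- punch_centre (a point): centre of the centre punch, half-way along: a plain round steel bar 165 mm long, 18 mm in diameter, its lower 20 mm tapering to a blunt point, flat bevelled head up; about 0.3 kg. Its z axis runs along it from point to head. It starts in one of three sockets of the rack, leaning 40 degrees from vertical, head towards the robot; about 90 mm of it is in the square socket (21 mm wide, 1.5 mm play each side), 75 mm stands out. It must be drawn out along its own axis
- punch_tip (a point): the punch's point, 82.5 mm from its centre, z axis from point to head. At the start it stands on the socket's floor, about 39 mm above the bench
- rack: fixed leaning tool rack: a wooden block 60 x 260 x 100 mm, tipped 40 degrees towards the robot on a steel foot, three sockets in a row 80 mm apart along its y axis, mouths about 108 mm above the bench. Origin: under its centre on the bench; x points away from the robot side
- drift_centre (a point): centre of the pin drift, another tool in the rack, to be left there: steel, 18 mm stout below with a thin 8 mm pin on top, standing 65 mm out of the socket
- file_centre (a point): centre of the file, another tool in the rack, to be left there: wooden handle up to 26 mm thick, standing 65 mm out of the socket
- hammer_grip (a point): grip of a hammer lying on the bench at the right side, 280 mm long; bystander
- spool_centre (a point): centre of an aluminium spool, 56 mm across, 46 mm high; bystander
- dome_centre (a point): centre of a brass dome casting, 84 mm across, 48 mm high; bystander
- bar_centre (a point): centre of a brass bar 100 x 50 x 22 mm; bystander
- oil_centre (a point): centre of an amber jar, 60 mm across, 120 mm high; bystander
Mind the look-alikes: they are no part of the job. Leave any green or red look-alike of the part that bears boss alone.

How it is judged:
On the way, in this order (a step that is already met when the one before it is completed fails the run):
1. the clamp arm is fully down while the punch is still in the rack (value of joint clamp below 0.08 rad and distance of punch_centre from where it was at the start of the episode below 0.02 m), for 0.2 s.
2. the punch is drawn out of its socket, clear of the rack (distance of punch_tip from where it was at the start of the episode above 0.085 m and contact force between punch and rack below 0.05 N), for 0.2 s.
At the end, for the whole second after the job is handed in: The gripper holds the punch at rest, upright within 0.17 rad, point down, within 12 mm sideways of the boss centre and 20 to 65 mm above it, touching neither rack, jig nor plate; the clamp is down (below 0.08 rad) and the plate within 12 mm of its start (value of joint clamp below 0.08 rad and angle between punch_tip's own z axis and vertical below 0.17 rad and horizontal distance between punch_tip and boss below 0.012 m and z of punch_tip in the frame of boss between 0.02 and 0.065 m and contact force between the fingers and punch above 1 N and contact force between punch and rack below 0.05 N and contact force between punch and jig below 0.05 N and contact force between punch and plate below 0.05 N and linear speed of punch below 0.03 m/s and distance of boss from where it was at the start of the episode below 0.012 m); the arm keeps its last pose, push and grip.
It fails at once if another tool or a bystander is displaced by more than 40 mm (distance of any of drift_centre, file_centre, hammer_grip, spool_centre, dome_centre, bar_centre, oil_centre from where it was at the start of the episode above 0.04 m).
It fails at once if the plate is pushed out of its nest (distance of boss from where it was at the start of the episode above 0.02 m).
It also fails if it takes over 61 s, if anything falls off the work surface, if the arm or the gripper's body presses on something with over 40 N, if the wrist force passes 120 N, or if a joint passes its speed limit or range.

### The arm

A 7-joint arm with a two-finger parallel gripper is mounted at the origin on the work surface. World frame = base frame: x ahead of the robot, y to its left, z up, the work surface at z = 0. Lengths are in m, angles in rad, forces in N, time in s.
With the tool pointing down it reaches from about 0.4 to 0.85 m from the base axis. Payload 4.5 kg.
Tool frame: the origin (TCP) lies between the finger pads; the fingertips stand 19 mm ahead of it and the grasp point (between the pads) is the TCP (r.tips_ahead is the distance from the TCP to the fingertips, in m); z points along the fingers, y is the line along which they close (so a half turn about z gives the same grasp; the last joint's range is limited). The gripper opens to 88 mm and grips with 3 to 60 N. Pads are 18 mm wide; open, the fingers measure 123 mm over their backs; the gripper's body (75 mm by 187 mm) begins 45 mm behind the grasp point.
Start: joints at [1.354, 0.689, -0.195, 1.565, 0.157, 0.902, -0.215], TCP at [0.155, -0.605, 0.258] pointing down, gripper open.
Joint ranges: [-3.01, 3.01], [-0.46, 2.08], [-1.47, 1.51], [0.13, 2.56], [-1, 4.14], [0.04, 2.09], [-2.66, 2.66]. Speed limits (rad/s): [2.57, 2.57, 3.14, 3.14, 3.14, 3.14, 3.14].

### API

Orientations are given as a unit quaternion [x, y, z, w].
In Python, from plant import r, cams, models gives the robot as it stands. The module is installed in compiled form; this text tells all that it offers.
- The arm moves only by the tool jog_arm, never from a script. Its arguments are lists of equal length, an entry for each row: "turn": the turn, a rotation vector about the tool's x, y, z in rad, a list of three; "translation": the shift along the tool's x, y, z in m, a list of three; "grip": the closure, from 0 (fully open) to 1 (shut). In form: {"turn": [[ax, ay, az], ...], "translation": [[tx, ty, tz], ...], "grip": [grip, ...]}. A call has 1 to 20 rows; each row is the pose to reach, as a shift and turn from the pose commanded when the call began, along the tool's axes at that moment; what a row does not reach only later rows make up. A row lasts 1/8 s, in which the tool goes at most 62.5 mm and 10.7 degrees, less where a joint would pass 70% of its speed; a pose out of reach is approached as far as the arm can. A call with a gripper value outside its range is refused whole. The fingers move at their own pace and stop on an object; "force" is the grip in N (left out, the last holds). Time passes only in rows, so rows that repeat a pose let the fingers close. It gives the time, the measured TCP pose, the force, the opening and the grip force at its end, in the units of the state.
- r.get_state(): the state, without advancing time (a new reading comes with each control period).
- cams.snapshot(name): name is "scene" or "top"; returns the picture (384x512x3 uint8, red, green, blue); there is no depth.
- cams.camera_params(name): a dict with "fx", "fy", "cx", "cy" (pixels), "k1" (the pictures are not rectified: a ray, as slopes to the right and down, at radius r is drawn at 1 + k1 r^2 times it, then the intrinsics apply), "eye" and "orientation" of the camera in the world. Camera axes: x right, y up, looking along -z (the intrinsics and any distortion apply to the point x, -y, -z); pixel columns grow to the right and rows downward; lengths in m; the calibration is good to about 2 mm. A picture is of the moment at which its call begins. camera_params takes no time and is no camera call.
- r.finish_job(): hands the job in; it is judged then, once.
Trained networks look in the newest picture that a camera, given by its name, has taken for a name from the list of things; names that differ only in an ending like _2 or _b are one class to them, and where a whole thing is asked for, a point or a joint stands for the part that bears it (a point fixed in the world has none). Each returns a list of dicts, best first, with "p" (0 to 1); they miss things now and then, are a little off and sometimes report something else, mostly with a low value. They report only what shows in the picture. A call takes as long as a camera call. They do not tell look-alikes from the thing itself.
- models.find_in(camera, name): "position" ([x, y, z] in m, in world coordinates, good to about 4 mm: the middle of the surface that is visible of it).
- models.masks_of(camera, name): "pixels" (384x512 bool, what is visible of it).
- models.place_of(camera, name): "position" ([x, y, z] in m, in world coordinates, good to about 4 mm: a listed point, or the origin of a listed thing).
The state is a dict: "clock": time; "q": joint angles; "qd": joint speeds; "joint_torque": joint torques, N m; "tool_pos": TCP position; "eef_rot": TCP orientation; "contact_force": force on the tool from outside, world axes, zero at the start; "moment": the same for the moment, N m; "opening": opening from 0.0 (shut) to 1.0 (fully open); "finger_force": force on a finger pad.
Only numpy, scipy, OpenCV 4.12 (cv2) and the standard library are available. Lean on these libraries where they do the work, as an engineer would, in place of code of your own. Each camera call takes 0.05 s, during which the arm holds its last target. There are 200 camera calls.

## Working session

There is one attempt and no reset: what is moved stays moved. The work goes in short steps, Python scripts to look and compute and a tool call to move; the robot and the scene stay as the last step left them, time stands still between calls to the robot, and variables do not carry over. Pictures are saved under pics/ and viewed, at most 10 in all, crops included, and the job is handed in when it is done.

Besides the shell and the picture viewer there is one more tool, called after "Call:" as name(argument=value, ...) on one line, values as JSON. jog_arm: Moves the arm, as the interface text tells. Its arguments: {"type":"object","properties":{"turn":{"type":"array"},"translation":{"type":"array"},"grip":{"type":"array"},"force":{"type":"number"}},"required":["turn","translation","grip"]}

```bash
mkdir -p pics; python3 - <<'E'
from plant import r,cams,models
import cv2,numpy as np
for c in ("scene","top"):
    im=cams.snapshot(c); cv2.imwrite(f"pics/{c}0.png",im[:,:,::-1])
    p=cams.camera_params(c); print(c,{k:np.round(v,4).tolist() for k,v in p.items()})
    for n in ["clamp_hinge","clamp_ball","boss","punch_centre","punch_tip","rack","drift_centre","file_centre","oil_centre","dome_centre","spool_centre","bar_centre","hammer_grip"]:
        print(n,[(np.round(d["position"],3).tolist(),round(d["p"],2)) for d in models.place_of(c,n)][:3])
s=r.get_state();print({k:np.round(v,3).tolist() for k,v in s.items()})
E
```

```text
scene {'fx': 400.5877, 'fy': 400.5877, 'cx': 259.4187, 'cy': 197.507, 'k1': 0.0072, 'eye': [1.2095, 0.3408, 0.9175], 'orientation': [0.2052, 0.3047, 0.7867, 0.4962]}
clamp_hinge [([0.684, 0.215, 0.045], 0.98)]
clamp_ball [([0.566, 0.251, 0.143], 0.85), ([0.625, -0.228, 0.003], 0.22)]
boss [([0.586, 0.165, 0.034], 0.91), ([0.4, 0.248, 0.016], 0.64), ([0.284, 0.35, 0.015], 0.59)]
punch_centre [([0.566, -0.24, 0.103], 0.66), ([0.564, 0.252, 0.143], 0.65)]
punch_tip []
rack [([0.625, -0.23, 0.0], 0.89)]
drift_centre [([0.587, -0.323, 0.1], 0.42), ([0.495, 0.475, 0.062], 0.39)]
file_centre [([0.551, -0.163, 0.098], 0.66)]
oil_centre [([0.495, 0.476, 0.06], 0.68)]
dome_centre [([0.755, 0.171, 0.022], 0.94)]
spool_centre [([0.721, -0.154, 0.022], 0.82), ([0.625, -0.227, 0.001], 0.32)]
bar_centre [([0.416, 0.07, 0.008], 0.68)]
hammer_grip [([0.614, -0.457, 0.013], 0.8), ([0.756, 0.175, 0.024], 0.19)]
top {'fx': 382.2783, 'fy': 382.2783, 'cx': 251.5938, 'cy': 191.5223, 'k1': -0.0745, 'eye': [0.3352, -0.0036, 1.3968], 'orientation': [0.0543, -0.0452, -0.702, 0.7086]}
clamp_hinge [([0.686, 0.21
[... 371 characters left out ...]
ntre [([0.548, -0.161, 0.104], 0.5)]
oil_centre [([0.489, 0.478, 0.058], 0.84)]
dome_centre [([0.762, 0.171, 0.025], 0.56), ([0.589, -0.32, 0.097], 0.51)]
spool_centre [([0.414, 0.071, 0.009], 0.59), ([0.723, -0.151, 0.021], 0.54)]
bar_centre [([0.416, 0.068, 0.014], 0.55)]
hammer_grip [([0.613, -0.452, 0.014], 0.73)]
{'clock': 1.4, 'q': [1.354, 0.689, -0.195, 1.565, 0.157, 0.902, -0.215], 'qd': [-0.0, 0.001, 0.0, -0.0, 0.001, 0.0, 0.0], 'joint_torque': [0.0, -52.749, -1.267, -15.374, -0.052, -0.001, 0.0], 'tool_pos': [0.155, -0.605, 0.258], 'eef_rot': [0.992, 0.125, 0.0, 0.0], 'contact_force': [-0.389, 0.388, -0.332], 'moment': [-0.015, -0.029, -0.02], 'finger_force': 0.0, 'opening': 0.998}
```

View pics/scene0.png

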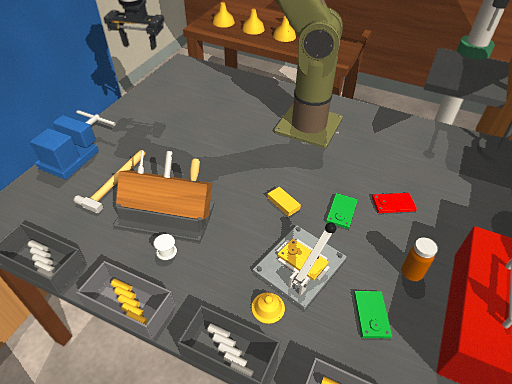

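View pics/top0.png

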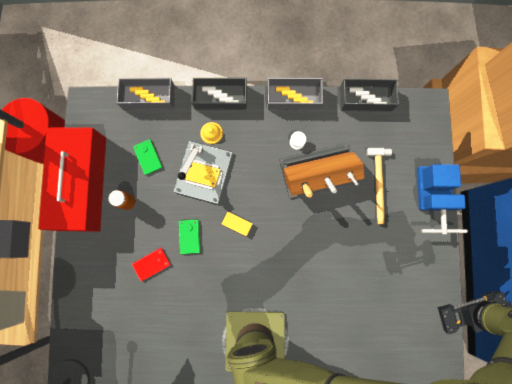

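The scene view shows the rack at (165,195) with three tools. In the top view the loaded jig is at (205,172), with the clamp ball at (182,176). The boss look-alikes are green plates at (189,237) and (148,157) and a red one at (152,265).

Candidates for the punch, by scene pixel:
- (141,162): pin drift, with a thin pin
- (168,163): plain grey bar
- (195,168): file, with a wooden handle

I choose the middle one and check it in a close crop.

```bash
cat > h.py <<'E'
import numpy as np,cv2
from plant import r,cams,models
from scipy.spatial.transform import Rotation as R
def proj(c,P):
    p=cams.camera_params(c); X=R.from_quat(p["orientation"]).inv().apply(np.atleast_2d(P)-p["eye"])
    s=np.c_[X[:,0],-X[:,1]]/-X[:,2:]; s=s*(1+p["k1"]*(s**2).sum(1,keepdims=True))
    return s*[p["fx"],p["fy"]]+[p["cx"],p["cy"]]
def rack_frame(ox,oy,yaw): return R.from_euler("z",yaw),np.array([ox,oy,0])
def dz(yaw): return R.from_euler("z",yaw).apply([-np.sin(np.radians(40)),0,np.cos(np.radians(40))])
def show(pose): return np.round(pose,4).tolist()
E
python3 - <<'E'
from h import *
A=cv2.imread("pics/scene0.png")[130:240,90:230]; B=cv2.imread("pics/top0.png")[135:215,265:405]
for n,c in (("A",A),("B",B)): pass
A=cv2.resize(A,None,fx=5,fy=5,interpolation=2)[:300]; B=cv2.resize(B,None,fx=5,fy=5,interpolation=2)[:300]
cv2.imwrite("pics/crop.png",np.vstack([A,B]))
E
```

```text
(no output)
```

View pics/crop.png

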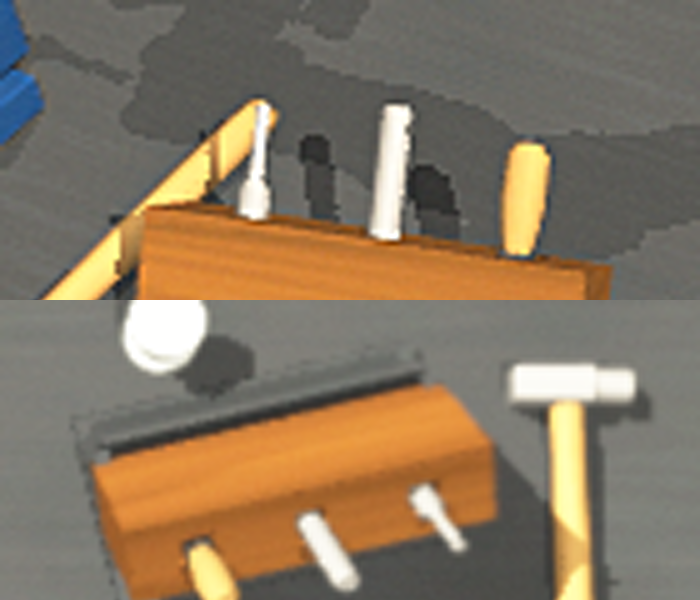

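The middle tool is the plain stout bar, so it is the punch. Its head is at scene pixel (169,151) and top pixel (334,192). Next I fit the rack yaw from the block's corners.

```bash
cat >> h.py <<'E'
E
python3 - <<'E'
from h import *
from scipy.optimize import least_squares
t=np.radians(40);a=np.array([-np.sin(t),0,np.cos(t)]);b=np.array([np.cos(t),0,np.sin(t)]);y=np.array([0,1,0])
top=[(125,533),(495,437),(135,598),(497,515),(95,465),(443,385)]
top=np.array([(u/5+265,(v-300)/5+135) for u,v in top])
rel=[.03*b+.13*y,.03*b-.13*y,-.03*b+.13*y,-.03*b-.13*y,.03*b-.1*a+.13*y,.03*b-.1*a-.13*y]
pu=np.array([(385,236),(397,108)])/5+[90,130]; put=np.array([(311,518),(347,582)])/5.+[265,75]
prel=[0*a,.075*a]
def f(p,full=False):
    Rz=R.from_euler("z",p[2]);M=np.array([p[0],p[1],.108])
    res=[proj("top",Rz.apply(rel)+M)-top,(proj("scene",Rz.apply(prel)+M)-pu),(proj("top",Rz.apply(prel)+M)-put)]
    return res if full else np.concatenate(res).ravel()
s=least_squares(f,[.56,-.24,.23],loss="soft_l1")
print(s.x,[np.round(x,1).tolist() for x in f(s.x,True)])
M=np.r_[s.x[:2],.108];d=dz(s.x[2]);print("d",d,"head",M+.075*d,"grasp",M+.05*d,"centre",M-.0075*d)
E
```

```text
[ 0.56108413 -0.24528424  0.24041282] [[[-0.5, -0.8], [-0.5, 1.2], [-0.2, 0.9], [-0.4, 0.5], [-0.7, -0.8], [-0.7, -0.9]], [[-2.0, -0.8], [-1.5, -1.0]], [[0.3, 1.0], [0.1, -0.6]]]
d [-0.62430089 -0.15305004  0.76604444] head [ 0.51426157 -0.25676299  0.16545333] grasp [ 0.52986909 -0.25293674  0.14630222] centre [ 0.56576639 -0.24413636  0.10225467]
```

```bash
cat >> h.py <<'E'
def go(*ps,quat=None,tilt=None):
    "print shift (and turn) in present tool axes for world TCP targets"
    s=r.get_state(); T=R.from_quat(s["eef_rot"]); p0=np.array(s["tool_pos"])
    print("clock",round(float(s["clock"]),2),"tcp",show(p0),"F",show(s["contact_force"]),"turn",None if quat is None else show((T.inv()*quat).as_rotvec()))
    for p in ps: print(show(T.inv().apply(np.array(p)-p0)))
E
python3 - <<'E'
from h import *
H=np.array([.685,.2135,.05]); d=np.array([-.955,.296,0])
arc=[H+.155*(d*np.cos(t)+np.array([0,0,np.sin(t)]))+[0,0,.033] for t in (.634,.5,.36,.22,.08,0,-.02)]
go([.45,-.15,.28],arc[0]+[0,0,.04],*arc)
E
```

```text
clock 1.4 tcp [0.1552, -0.6055, 0.2577] F [-0.3886, 0.3884, -0.3321] turn None
[0.3986, -0.368, -0.0223]
[0.6101, -0.7273, 0.0429]
[0.6101, -0.7273, 0.0829]
[0.6007, -0.7331, 0.1004]
[0.593, -0.7378, 0.1201]
[0.5877, -0.7411, 0.1409]
[0.5849, -0.7428, 0.1623]
[0.5845, -0.7431, 0.1747]
[0.5845, -0.743, 0.1778]
```

Call:
jog_arm(turn=[[0,0,0],[0,0,0],[0,0,0],[0,0,0],[0,0,0],[0,0,0],[0,0,0],[0,0,0],[0,0,0],[0,0,0],[0,0,0],[0,0,0],[0,0,0],[0,0,0],[0,0,0],[0,0,0],[0,0,0],[0,0,0],[0,0,0],[0,0,0]], translation=[[0.04,-0.037,-0.002],[0.08,-0.074,-0.005],[0.12,-0.111,-0.007],[0.16,-0.147,-0.01],[0.2,-0.185,-0.012],[0.24,-0.222,-0.014],[0.28,-0.26,-0.016],[0.32,-0.295,-0.018],[0.36,-0.33,-0.02],[0.4,-0.368,-0.022],[0.43,-0.42,-0.02],[0.46,-0.47,-0.015],[0.49,-0.52,-0.01],[0.52,-0.57,0.0],[0.55,-0.62,0.01],[0.58,-0.67,0.02],[0.6,-0.71,0.03],[0.61,-0.727,0.035],[0.61,-0.727,0.035],[0.61,-0.727,0.035]], grip=[1,1,1,1,1,1,1,1,1,1,1,1,1,1,1,1,1,1,1,1])

```text
clock: 3.9
tool_pos: [0.566, 0.2472, 0.223]
eef_rot: [0.992, 0.124, -0.0, 0.001]
contact_force: [0.7, -0.9, -0.4]
opening: 0.003
finger_force: 0.0
```

```bash
python3 - <<'E'
from h import *
for c in ("scene","top"):
    cv2.imwrite(f"pics/{c}1.png",cams.snapshot(c)[:,:,::-1])
a=cv2.imread("pics/scene1.png")[190:310,220:380];b=cv2.imread("pics/top1.png")[110:230,130:290]
cv2.imwrite("pics/c1.png",np.hstack([cv2.resize(a,None,fx=2.5,fy=2.5),cv2.resize(b,None,fx=2.5,fy=2.5)]))
for c in ("scene","top"): print([(show(d["position"]),d["p"]) for d in models.place_of(c,"clamp_ball")])
H=np.array([.685,.2135,.05]); d=np.array([-.955,.296,0])
arc=[H+.155*(d*np.cos(t)+np.array([0,0,np.sin(t)]))+[0,0,.033] for t in (.634,.5,.36,.22,.08,0,-.02)]
go(*arc)
E
```

```text
[([0.5674, 0.2531, 0.1427], 0.91)]
[([0.5659, 0.2499, 0.144], 0.4)]
clock 4.1 tcp [0.566, 0.2484, 0.2232] F [-1.2294, -0.4555, 0.5502] turn None
[0.0003, -0.0021, 0.0484]
[-0.0092, -0.0079, 0.0659]
[-0.0169, -0.0126, 0.0856]
[-0.0222, -0.0159, 0.1064]
[-0.025, -0.0176, 0.1278]
[-0.0254, -0.0179, 0.1402]
[-0.0254, -0.0179, 0.1433]
```

View pics/c1.png

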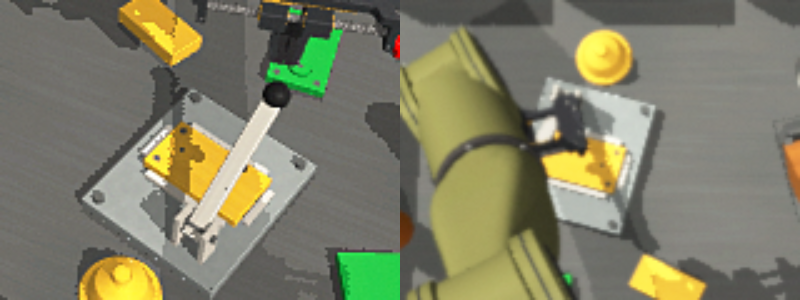

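The closed fingertips hang straight over the black ball, which is at (275,95) in the left crop. I push it down along the arc.

Call:
jog_arm(turn=[[0,0,0],[0,0,0],[0,0,0],[0,0,0],[0,0,0],[0,0,0],[0,0,0],[0,0,0],[0,0,0],[0,0,0],[0,0,0],[0,0,0],[0,0,0],[0,0,0],[0,0,0]], translation=[[0.003,0,0.025],[0.003,0,0.042],[0,-0.002,0.05],[-0.003,-0.004,0.058],[-0.007,-0.006,0.067],[-0.011,-0.008,0.076],[-0.014,-0.01,0.086],[-0.017,-0.012,0.096],[-0.02,-0.014,0.106],[-0.021,-0.015,0.116],[-0.022,-0.016,0.126],[-0.022,-0.016,0.132],[-0.022,-0.016,0.137],[-0.022,-0.016,0.14],[-0.022,-0.016,0.141]], grip=[1,1,1,1,1,1,1,1,1,1,1,1,1,1,1])

```text
clock: 5.98
tool_pos: [0.5405, 0.2603, 0.0827]
eef_rot: [0.992, 0.125, 0.0, -0.0]
contact_force: [-2.4, -0.7, 12.2]
opening: 0.006
finger_force: 6.3
```

```bash
python3 - <<'E'
from h import *
d=dz(.24);yr=np.array([-np.sin(.24),np.cos(.24),0]);z=-d;y=-yr;x=np.cross(y,z)
Q=R.from_matrix(np.c_[x,y,z]); G=np.array([.530,-.251,.146])
go([.54,.26,.2],[.46,-.15,.27],G+.1*d+[0,0,.02],G+.1*d,quat=Q)
E
```

```text
clock 5.97 tcp [0.5405, 0.2603, 0.0827] F [-2.4129, -0.6594, 12.2372] turn [-0.0037, 0.6976, 0.0102]
[-0.0005, 0.0001, -0.1173]
[-0.1797, 0.3775, -0.1874]
[-0.2012, 0.492, -0.16]
[-0.2012, 0.492, -0.14]
```

Call:
jog_arm(turn=[[0,0,0],[0,0,0],[0,0,0],[0,0,0],[0,0,0],[0,0,0],[0,0.1,0],[0,0.2,0],[0,0.3,0],[0,0.4,0],[0,0.5,0],[0,0.6,0.01],[-0.004,0.698,0.01],[-0.004,0.698,0.01],[-0.004,0.698,0.01],[-0.004,0.698,0.01],[-0.004,0.698,0.01]], translation=[[0,0,-0.04],[0,0,-0.08],[0,0,-0.12],[-0.03,0.05,-0.15],[-0.06,0.1,-0.17],[-0.09,0.15,-0.185],[-0.11,0.2,-0.187],[-0.13,0.25,-0.187],[-0.15,0.3,-0.187],[-0.165,0.34,-0.187],[-0.18,0.38,-0.187],[-0.19,0.42,-0.18],[-0.195,0.46,-0.175],[-0.201,0.492,-0.16],[-0.201,0.492,-0.145],[-0.201,0.492,-0.14],[-0.201,0.492,-0.14]], grip=[1,1,1,1,0.5,0.5,0.5,0.5,0.5,0.5,0.5,0.5,0.5,0.5,0.5,0.5,0.5])

```text
clock: 8.1
tool_pos: [0.4628, -0.2519, 0.2203]
eef_rot: [0.939, 0.119, 0.32, -0.045]
contact_force: [1.0, -0.8, 0.6]
opening: 0.5
finger_force: 0.0
```

```bash
python3 - <<'E'
from h import *
for c in ("scene","top"):
    cv2.imwrite(f"pics/{c}2.png",cams.snapshot(c)[:,:,::-1])
    for n in ("clamp_ball","punch_centre","boss"): print(c,n,[(show(d["position"]),round(d["p"],2)) for d in models.place_of(c,n)][:2])
a=cv2.imread("pics/scene2.png")[110:300,100:360]
cv2.imwrite("pics/c2.png",cv2.resize(a,None,fx=3,fy=3))
d=dz(.24);yr=np.array([-np.sin(.24),np.cos(.24),0]);z=-d;y=-yr
Q=R.from_matrix(np.c_[np.cross(y,z),y,z]); G=np.array([.530,-.251,.146])
go(G+.1*d,G,quat=Q); print(r.get_state()["q"])
E
```

```text
scene clamp_ball [([0.5362, 0.2599, 0.0462], 0.76)]
scene punch_centre [([0.5641, -0.2408, 0.1023], 0.71)]
scene boss [([0.5869, 0.1646, 0.0314], 0.79), ([0.4025, 0.2502, 0.0143], 0.71)]
top clamp_ball [([0.531, 0.2577, 0.0504], 0.5)]
top punch_centre [([0.5618, -0.2418, 0.1026], 0.38)]
top boss [([0.693, 0.4281, 0.0196], 0.88), ([0.2848, 0.35, 0.0147], 0.65)]
clock 8.5 tcp [0.4626, -0.2498, 0.2206] F [0.0434, -0.0138, 0.2448] turn [-0.0188, 0.0448, 0.0089]
[0.0018, 0.0172, -0.0014]
[0.0063, 0.0191, 0.0985]
[ 1.35679042  0.87272127 -1.13671222  2.25465285  1.87789883  0.29427065
 -2.52581946]
```

View pics/c2.png

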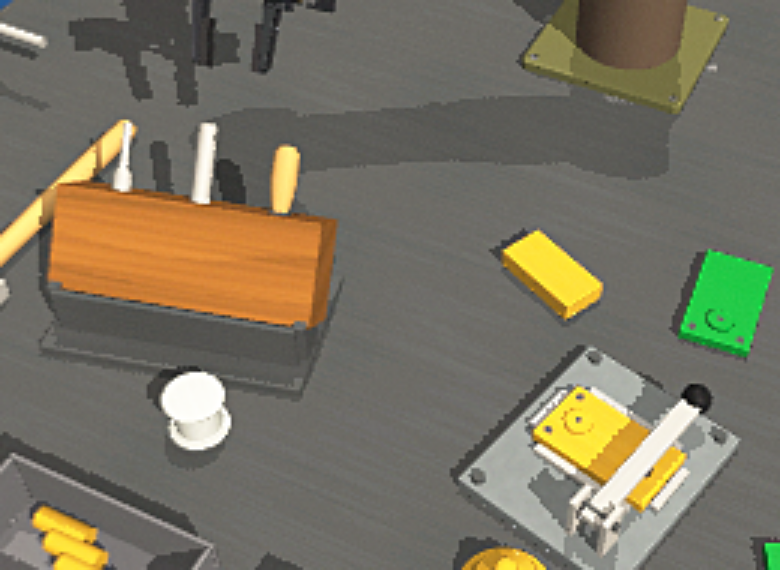

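The clamp is now down, with the ball at (697,398) in the crop, and the punch still stands in the middle socket at (205,165). The pose stopped about 17 mm short with joint 7 near its range, so I test whether it is only lag.

Call:
jog_arm(turn=[[-0.019,0.045,0.009],[-0.019,0.045,0.009],[-0.019,0.045,0.009],[-0.019,0.045,0.009]], translation=[[0.002,0.017,-0.001],[0.002,0.017,-0.001],[0.002,0.017,-0.001],[0.002,0.017,-0.001]], grip=[0.5,0.5,0.5,0.5])

```text
clock: 9.0
tool_pos: [0.4677, -0.2663, 0.2221]
eef_rot: [0.933, 0.112, 0.34, -0.041]
contact_force: [-0.6, -0.1, -0.1]
opening: 0.501
finger_force: 0.0
```

```bash
cat >> h.py <<'E'
d=dz(.24);yr=np.array([-np.sin(.24),np.cos(.24),0]);z=-d;y=-yr
Q=R.from_matrix(np.c_[np.cross(y,z),y,z]); G=np.array([.530,-.250,.146])
E
python3 - <<'E'
from h import *
go(G+.1*d,G,quat=Q); print(show(r.get_state()["q"]))
E
```

```text
clock 9.0 tcp [0.4677, -0.2663, 0.2221] F [-0.626, -0.1182, -0.124] turn [0.0002, -0.0002, -0.001]
[0.0004, -0.001, -0.0003]
[0.0004, -0.001, 0.0997]
[1.4061, 0.92, -1.1831, 2.2442, 1.9404, 0.3216, -2.5484]
```

It was only lag; the pose is exact now. I advance along the punch axis.

Call:
jog_arm(turn=[[0,0,0],[0,0,0],[0,0,0],[0,0,0],[0,0,0],[0,0,0]], translation=[[0,-0.001,0.02],[0,-0.001,0.045],[0,-0.001,0.07],[0,-0.001,0.09],[0,-0.001,0.1],[0,-0.001,0.1]], grip=[0.5,0.5,0.5,0.5,0.5,0.5])

```text
clock: 9.75
tool_pos: [0.5299, -0.2504, 0.1451]
eef_rot: [0.933, 0.111, 0.34, -0.041]
contact_force: [0.3, 0.2, -0.3]
opening: 0.501
finger_force: 0.0
```

```bash
python3 - <<'E'
from h import *
go(G,quat=Q); print(show(r.get_state()["q"]))
for c in ("scene","top"): cv2.imwrite(f"pics/{c}3.png",cams.snapshot(c)[:,:,::-1])
a=cv2.imread("pics/scene3.png")[100:220,100:230];b=cv2.imread("pics/top3.png")[130:250,265:395]
cv2.imwrite("pics/c3.png",np.hstack([cv2.resize(a,None,fx=3,fy=3,interpolation=2),cv2.resize(b,None,fx=3,fy=3,interpolation=2)]))
E
```

```text
clock 9.75 tcp [0.5299, -0.2504, 0.1451] F [0.3035, 0.1523, -0.2683] turn [-0.0001, -0.0004, -0.0022]
[0.0008, -0.0004, -0.0006]
[1.2848, 1.1811, -1.2517, 2.1855, 2.0763, 0.583, -2.6004]
```

View pics/c3.png

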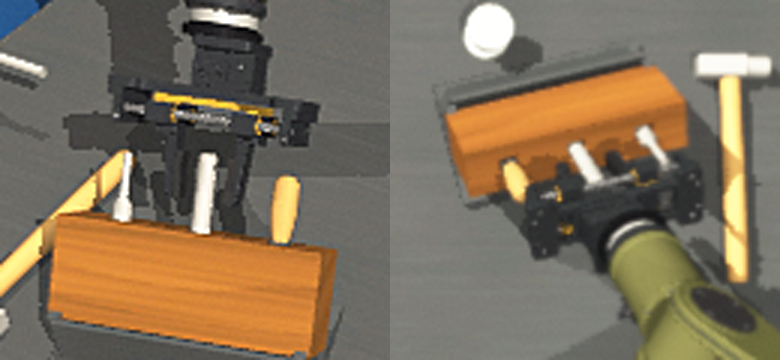

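The fingers straddle the punch, at (205,190) in the left crop and (587,165) in the right. I close them.

Call:
jog_arm(turn=[[0,0,0],[0,0,0],[0,0,0],[0,0,0],[0,0,0],[0,0,0]], translation=[[0,0,0],[0,0,0],[0,0,0],[0,0,0],[0,0,0],[0,0,0]], grip=[0.7,0.9,1,1,1,1], force=35)

```text
clock: 10.6
tool_pos: [0.5297, -0.2509, 0.1454]
eef_rot: [0.933, 0.111, 0.34, -0.041]
contact_force: [-2.5, -1.2, 3.4]
opening: 0.194
finger_force: 35.0
```

Call:
jog_arm(turn=[[0,0,0],[0,0,0],[0,0,0],[0,0,0],[0,0,0],[0,0,0],[0,0,0],[0,0,0],[0,0,0],[0,0,0],[0,0,0],[0,0,0]], translation=[[0,0,-0.005],[0,0,-0.013],[0,0,-0.022],[0,0,-0.032],[0,0,-0.042],[0,0,-0.052],[0,0,-0.063],[0,0,-0.074],[0,0,-0.085],[0,0,-0.095],[0,0,-0.105],[0,0,-0.112]], grip=[1,1,1,1,1,1,1,1,1,1,1,1])

```text
clock: 12.1
tool_pos: [0.4593, -0.2682, 0.2314]
eef_rot: [0.933, 0.111, 0.34, -0.041]
contact_force: [-0.1, -0.2, -2.6]
opening: 0.194
finger_force: 35.0
```

```bash
python3 - <<'E'
from h import *
go(G+.115*d,quat=Q); print(show(r.get_state()["q"]))
for c in ("scene","top"): cv2.imwrite(f"pics/{c}4.png",cams.snapshot(c)[:,:,::-1])
a=cv2.imread("pics/scene4.png")[80:220,90:230];b=cv2.imread("pics/top4.png")[130:270,265:405]
cv2.imwrite("pics/c4.png",np.hstack([cv2.resize(a,None,fx=2.8,fy=2.8,interpolation=2),cv2.resize(b,None,fx=2.8,fy=2.8,interpolation=2)]))
E
```

```text
clock 12.1 tcp [0.4593, -0.2682, 0.2314] F [-0.0527, -0.2143, -2.5563] turn [0.0014, -0.0004, -0.0024]
[0.001, -0.0008, -0.0027]
[1.4436, 0.9166, -1.2279, 2.2486, 1.8465, 0.3354, -2.4587]
```

View pics/c4.png

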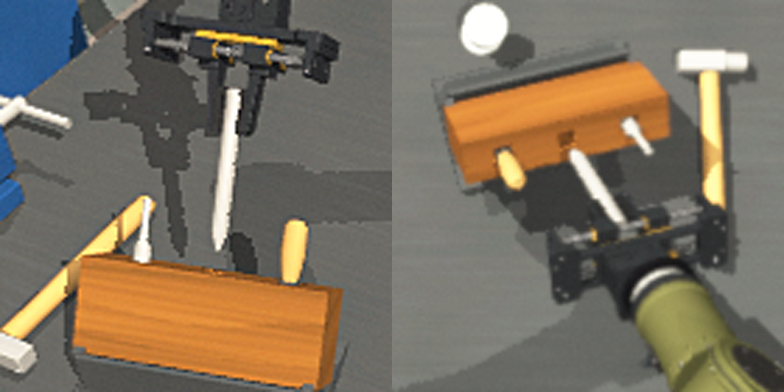

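The punch is clear of the socket and weighs about 2.6 N. Its point is at (219,245) in the left crop. Next I lift, turn it upright, and carry it to the jig.

```bash
python3 - <<'E'
from h import *
yu=-yr;zu=np.array([0,0,-1.]);U=R.from_matrix(np.c_[np.cross(yu,zu),yu,zu])
go([.459,-.268,.31],[.45,-.2,.33],[.45,-.1,.33],[.50,.05,.33],[.587,.166,.27],quat=U)
E
```

```text
clock 12.2 tcp [0.4594, -0.2684, 0.2315] F [0.3244, -0.3972, -3.8893] turn [0.0013, -0.6985, -0.0029]
[0.0502, -0.0004, -0.0604]
[0.0686, -0.0686, -0.071]
[0.0866, -0.1658, -0.056]
[0.1508, -0.2999, -0.0021]
[0.1979, -0.3923, 0.1157]
```

Call:
jog_arm(turn=[[0,0,0],[0,0,0],[0,-0.05,0],[0,-0.12,0],[0,-0.2,0],[0,-0.28,0],[0,-0.36,0],[0,-0.44,0],[0,-0.52,0],[0,-0.6,0],[0,-0.66,0],[0,-0.698,0],[0,-0.698,0],[0,-0.698,0],[0,-0.698,0],[0,-0.698,0],[0,-0.698,0]], translation=[[0.013,0,-0.015],[0.027,0,-0.03],[0.04,0,-0.047],[0.05,0,-0.06],[0.055,-0.02,-0.064],[0.06,-0.045,-0.068],[0.067,-0.068,-0.071],[0.072,-0.09,-0.067],[0.076,-0.115,-0.064],[0.081,-0.14,-0.06],[0.087,-0.166,-0.056],[0.1,-0.195,-0.045],[0.117,-0.23,-0.03],[0.134,-0.265,-0.016],[0.15,-0.3,-0.002],[0.15,-0.3,-0.002],[0.15,-0.3,-0.002]], grip=[1,1,1,1,1,1,1,1,1,1,1,1,1,1,1,1,1])

```text
clock: 14.32
tool_pos: [0.4994, 0.0502, 0.3288]
eef_rot: [0.993, 0.119, 0.0, -0.0]
contact_force: [0.7, -0.5, -4.0]
opening: 0.192
finger_force: 35.0
```

```bash
cat >> h.py <<'E'
yu=-yr;zu=np.array([0,0,-1.]);U=R.from_matrix(np.c_[np.cross(yu,zu),yu,zu])
E
python3 - <<'E'
from h import *
go([.5,.05,.33],[.587,.166,.27],quat=U); print(show(r.get_state()["q"]))
E
```

```text
clock 14.32 tcp [0.4994, 0.0502, 0.3288] F [0.7083, -0.5264, -4.0337] turn [-0.0008, -0.0001, -0.0014]
[0.0005, 0.0003, -0.0012]
[0.1125, -0.0918, 0.0589]
[0.4859, 0.6474, -1.1581, 1.8074, 0.6548, 1.1344, -2.2286]
```

Call:
jog_arm(turn=[[0,0,0],[0,0,0],[0,0,0],[0,0,0],[0,0,0],[0,0,0],[0,0,0]], translation=[[0.028,-0.023,0.0],[0.056,-0.046,0.01],[0.084,-0.069,0.025],[0.112,-0.092,0.045],[0.112,-0.092,0.059],[0.112,-0.092,0.059],[0.112,-0.092,0.059]], grip=[1,1,1,1,1,1,1])

```text
clock: 15.2
tool_pos: [0.5869, 0.1645, 0.2708]
eef_rot: [0.993, 0.118, 0.0, -0.0]
contact_force: [0.1, 0.4, -3.3]
opening: 0.192
finger_force: 35.0
```

```bash
python3 - <<'E'
from h import *
go([.587,.166,.215],quat=U); print(show(r.get_state()["q"]))
for c in ("scene","top"): 
    cv2.imwrite(f"pics/{c}5.png",cams.snapshot(c)[:,:,::-1])
    for n in ("boss","punch_centre","punch_tip","clamp_ball"): print(c,n,[(show(q["position"]),round(q["p"],2)) for q in models.place_of(c,n)][:3])
    for q in models.masks_of(c,"punch_centre")[:2]:
        ys,xs=np.nonzero(q["pixels"]);print(q["p"],len(xs),xs.mean(),ys.mean(),ys.min(),ys.max(),xs[ys==ys.min()].mean(),xs[ys==ys.max()].mean())
s=np.array(r.get_state()["tool_pos"])
for k in (.03,.05,.08,.14): print(k,proj("scene",s-[0,0,k]).round(1))
print("boss",proj("scene",[.587,.166,.031]).round(1))
a=cv2.imread("pics/scene5.png")[150:300,220:380]
cv2.imwrite("pics/c5.png",cv2.resize(a,None,fx=4.5,fy=4,interpolation=2)[:600])
E
```

```text
clock 15.2 tcp [0.5869, 0.1645, 0.2708] F [0.103, 0.4476, -3.3095] turn [-0.0002, -0.0008, -0.0042]
[0.0004, -0.0015, 0.0558]
[0.1738, 0.8305, -1.0325, 1.5773, 0.7566, 1.1772, -2.3542]
scene boss [([0.6978, 0.4252, 0.0161], 0.85), ([0.3991, 0.2475, 0.0162], 0.66), ([0.2826, 0.3504, 0.0169], 0.65)]
scene punch_centre [([0.5836, 0.1636, 0.2148], 0.69)]
scene punch_tip [([0.592, 0.1669, 0.1283], 0.61)]
scene clamp_ball [([0.5327, 0.2604, 0.0498], 0.67)]
0.74 337 298.25222551928783 200.68842729970328 179 225 300.5 295.0
top boss [([0.2819, 0.3498, 0.0139], 0.83), ([0.6895, 0.4262, 0.0194], 0.74), ([0.5877, 0.1674, 0.0299], 0.63)]
top punch_centre [([0.5818, 0.1656, 0.2141], 0.54)]
top punch_tip [([0.5308, 0.2609, 0.048], 0.56), ([0.5902, 0.1655, 0.1346], 0.4)]
top clamp_ball [([0.5319, 0.2572, 0.0492], 0.49)]
0.03 [[298.8 196.6]]
0.05 [[298.  202.4]]
0.08 [[296.8 210.8]]
0.14 [[294.7 226.5]]
boss [[291.6 249.6]]
```

View pics/c5.png

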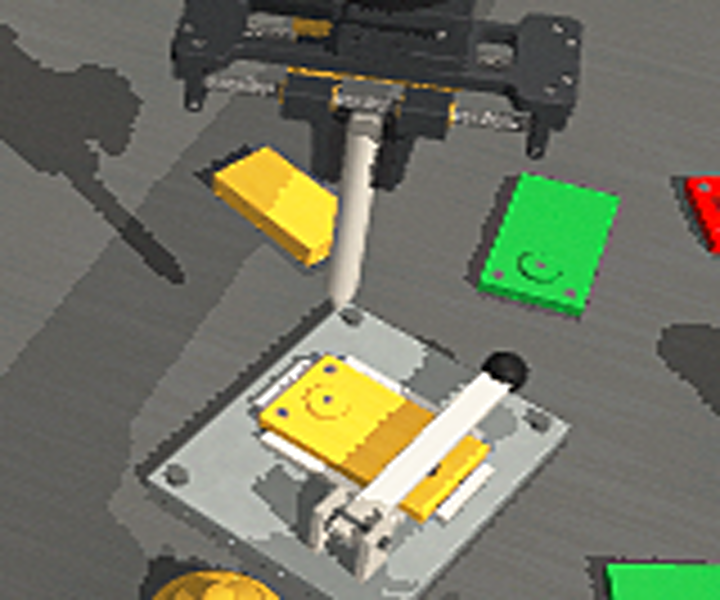

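The punch hangs upright above the jig. Its point is at crop (342,303), the boss at (326,400) and the clamp is down. I descend to final height with a small correction.

Call:
jog_arm(turn=[[0,0,0],[0,0,0],[0,0,0],[0,0,0],[0,0,0],[0,0,0]], translation=[[-0.001,-0.001,0.015],[-0.002,-0.002,0.03],[-0.003,-0.002,0.045],[-0.003,-0.002,0.057],[-0.003,-0.002,0.057],[-0.003,-0.002,0.057]], grip=[1,1,1,1,1,1])

```text
clock: 16.55
tool_pos: [0.5838, 0.1677, 0.2138]
eef_rot: [0.993, 0.118, 0.001, -0.001]
contact_force: [-0.8, -0.1, -2.6]
opening: 0.192
finger_force: 35.0
```

```bash
python3 - <<'E'
from h import *
go([.584,.166,.215],quat=U)
for c in ("scene","top"): 
    cv2.imwrite(f"pics/{c}6.png",cams.snapshot(c)[:,:,::-1])
    for n in ("boss","punch_centre","punch_tip"): print(c,n,[(show(q["position"]),round(q["p"],2)) for q in models.place_of(c,n)][:3])
s=np.array(r.get_state()["tool_pos"])
for c in ("scene","top"):
    print("tip",proj(c,s-[0,0,.14]).round(1),"mid",proj(c,s-[0,0,.05]).round(1),"boss",proj(c,[.587,.166,.031]).round(1),"+x10",proj(c,s-[-.01,0,.14]).round(1))
a=cv2.imread("pics/scene6.png")[175:275,250:350];b=cv2.imread("pics/top6.png")[140:220,165:245]
cv2.imwrite("pics/c6.png",np.hstack([cv2.resize(a,(400,400),interpolation=2),cv2.resize(b,(400,400),interpolation=2)]))
E
```

```text
clock 16.55 tcp [0.5838, 0.1677, 0.2138] F [-0.7613, -0.0885, -2.5565] turn [-0.0015, -0.0015, -0.0027]
[-0.0002, 0.0017, -0.0012]
scene boss [([0.2774, 0.3532, 0.0168], 0.93), ([0.4022, 0.2482, 0.0173], 0.9), ([0.5867, 0.1632, 0.0327], 0.83)]
scene punch_centre [([0.5832, 0.1685, 0.1595], 0.86)]
scene punch_tip [([0.5869, 0.1734, 0.0732], 0.58)]
top boss [([0.2821, 0.3486, 0.0187], 0.86), ([0.585, 0.1664, 0.0319], 0.8), ([0.4036, 0.2455, 0.0165], 0.8)]
top punch_centre [([0.7587, 0.1715, 0.0275], 0.34)]
top punch_tip [([0.5839, 0.1651, 0.0721], 0.58), ([0.413, 0.0689, 0.0093], 0.22)]
tip [[293.8 239.3]] mid [[296.8 217.2]] boss [[291.6 249.6]] +x10 [[292.4 242.1]]
tip [[208.4 174.1]] mid [[205. 169.]] boss [[210.3 175.3]] +x10 [[208.5 171.3]]
```

View pics/c6.png

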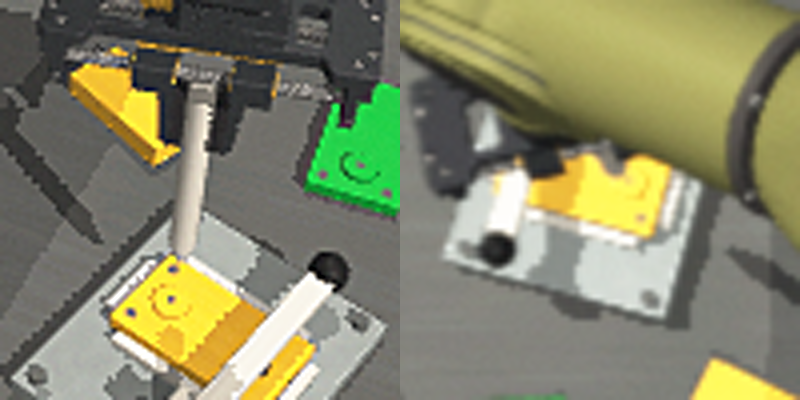

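In the left crop the point is at (182,255) over the boss at (170,300), about 3 mm too far left. I nudge it, let it settle and hand in.

Call:
jog_arm(turn=[[0,0,0],[0,0,0],[0,0,0],[0,0,0],[0,0,0],[0,0,0]], translation=[[0,0.003,0],[0,0.003,0],[0,0.003,0],[0,0.003,0],[0,0.003,0],[0,0.003,0]], grip=[1,1,1,1,1,1])

```text
clock: 17.7
tool_pos: [0.5842, 0.1645, 0.2134]
eef_rot: [0.993, 0.118, 0.0, -0.001]
contact_force: [0.7, -0.4, -3.6]
opening: 0.194
finger_force: 35.0
```

```bash
python3 - <<'E'
from h import *
go([.584,.165,.214]); print(r.finish_job())
E
```

```text
clock 17.7 tcp [0.5842, 0.1645, 0.2134] F [0.6828, -0.4156, -3.6448] turn None
[-0.0001, -0.0006, -0.0006]
the job is handed in; nothing more can be done
None
```

I handed the job in at about 18 s (no verdict was returned): the clamp is down and the gripper holds the punch upright, its point an estimated 4 cm above the boss and within a few mm of its centre.

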